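Click the griddle dial to its mark and start it

ROBOT

A 7-joint arm with a two-finger parallel gripper is mounted at the origin on the work surface. World frame = base frame: x ahead of the robot, y to its left, z up, the work surface at z = 0. Lengths are in m, angles in rad, forces in N, time in s.
With the tool pointing down it reaches from about 0.425 to 0.95 m from the base axis. Payload 4.7 kg.
Tool frame: the origin (TCP) lies on the centre line of the jaws, within the pads' length; the fingertips stand 25 mm ahead of it and the grasp point (between the pads) lies 6 mm ahead of it (nose_length is the distance from the TCP to the fingertips, in m); z points along the fingers, y is the line along which they close (so a half turn about z gives the same grasp; the last joint's range is limited). The gripper opens to 87 mm and grips with 3 to 60 N. Pads are 19 mm wide; open, the fingers measure 117 mm over their backs; the gripper's body (75 mm by 190 mm) begins 51 mm behind the grasp point.
Start: joints at [1.226, 0.469, -0.049, 1.532, 0.024, 1.141, -0.082], TCP at [0.21, -0.642, 0.248] pointing down, gripper open.
Joint ranges: [-2.59, 2.59], [-0.33, 1.99], [-1.39, 1.29], [0.1, 2.45], [-1.04, 4.18], [0.21, 1.99], [-2.66, 2.66]. Speed limits (rad/s): [2.57, 2.57, 3.14, 3.14, 3.14, 3.14, 3.14].

INTERFACE

Orientations are given as a unit quaternion [w, x, y, z].
In Python, from cell import get_state, capture, get_calibration, sign_off, nose_length gives the robot as it stands. The module is installed in compiled form; this text tells all that it offers.
- The arm moves only by the shell command python3 -m jog 'ROWS'. ROWS is JSON, a list that holds one entry, the list of rows, each a list of 5 numbers: the opening, from 0 (shut) to 1 (fully open), then the shift along the tool's x, y, z in cm, then the turn about the tool's z in rad. A call has 1 to 10 rows; each row shifts and turns the commanded pose from where the row before left it, along the tool's axes as they then stand; what a row does not reach is not made up. A row lasts 1/8 s, in which the tool goes at most 62.5 mm and 10.7 degrees, less where a joint would pass 70% of its speed; a pose out of reach is approached as far as the arm can. A call is refused whole if a number of a shift passes 6.25 or a number of a turn 0.188, either way. A call with a gripper value outside its range is refused whole. The fingers move at their own pace and stop on an object; the grip force is fixed at half the most. Time passes only in rows, so rows that do not move let the fingers close. It gives the time, the measured TCP pose, the force, the opening and the grip force at its end, in the units of the state.
- get_state(): the state, without advancing time (a new reading comes with each control period).
- capture(name): name is "scene" or "top"; returns the picture (384x512x3 uint8, red, green, blue); there is no depth.
- get_calibration(name): a dict with "vertical_fov" (degrees; the focal length in pixels is half the picture's height over the tangent of half this angle, whatever the lens; pixels are square), "cx", "cy" (the principal point, pixels), "k1" (the pictures are not rectified: a ray, as slopes to the right and down, at radius r is drawn at 1 + k1 r^2 times it, then the intrinsics apply), "world_from_camera" (4x4, takes a point from camera to world coordinates). Camera axes: x right, y down, z forward; pixel columns grow to the right and rows downward; lengths in m; the calibration is good to about 2 mm. A picture is of the moment at which its call begins. get_calibration takes no time and is no camera call.
- sign_off(): hands the job in; it is judged then, once.
The state is a dict: "clock": time; "qpos": joint angles; "joint_vel": joint speeds; "tau": joint torques, N m; "tool_pos": TCP position; "tcp_rot": TCP orientation; "ft_force": force on the tool from outside, world axes, zero at the start; "moment": the same for the moment, N m; "grip_width": finger opening in m; "grasp_force": force on a finger pad.
Only numpy, scipy, OpenCV 4.12 (cv2) and the standard library are available. Lean on these libraries where they do the work, as an engineer would, in place of code of your own. Each camera call takes 0.05 s, during which the arm holds its last target. There are 200 camera calls.

TASK

Turn the griddle's big knurled dial clockwise with your fingertips, by friction alone, until it clicks into the setting at the orange dot, and let it rest there. Then press the green start button fully down and let it come up again. Do not grasp anything: the bread, jar, bottle and spreader stay where they are, neither lifted nor knocked.

Things in the scene. Friction and masses are not known exactly. Their poses are not given: they have to be found in the camera images.
- dial (a joint): Dial angle in rad, growing clockwise seen from above. 0: the white pointer is at the orange dot. It clicks into settings 0.628 rad (36 degrees) apart: -1.885 to 1.257, with stops just beyond. It starts in setting -0.628 or -1.257 (one or two clicks short of the dot). Up to about 0.08 N m is needed to leave a setting; past half-way the dial snaps on into the next.
- dial_top (a point): Point on the dial's vertical axis, level with its flat top face, 85 mm above the work surface. The dial is a black disc 96 mm across, 20 mm high, with a steel centre and a white pointer line on top; too wide to pinch. Its fine grey knurling covers the rim and a ring on top, 29 to 46 mm from the axis. The point turns with the dial: its x axis points along the pointer, z is up.
- dial_base: Round white plate under the dial, 136 mm across, 5 mm thick, fixed on the griddle's front deck on its left or right seat; origin at the centre of its underside. How the dial turns: the ribs are too fine to catch on; press a fingertip on the top ring (or the rim) with 6 to 15 N and move it round the axis, and the dial follows.
- orange_mark (a point): Centre of the orange dot (14 mm across) on the white plate, 58 mm from the dial's axis; the other settings have small black dots. It does not move with the dial.
- start (a joint): Travel of the green start button in m: 0 up, 0.006 fully down. A spring returns it; fully down takes 5 N.
- start_top (a point): Centre of the top face of the green round start button (32 mm across, in a white housing), on the other seat of the griddle's front deck, about 170 mm from the dial's axis. It is pressed straight down.
- grill: The aluminium toasting griddle, fixed, 360 (x) by 340 (y) by 60 mm; origin at the centre of its underside on the work surface, front with the blue trim at its -x side. The deck with dial and button is its front part (60 mm high); behind it lies the dark hot plate, with a lip up to 90 mm high on its sides and back.
- bread: Bystander: a slice of bread 110 by 110 by 20 mm lying on the hot plate; origin at the centre of its underside.
- jar: Bystander: amber jar with a yellow lid, 66 mm in diameter, 85 mm high, standing on the work surface beside the griddle; origin at the centre of its underside.
- bottle: Bystander: red sauce bottle, 56 mm in diameter, 165 mm high, standing on the work surface at the griddle's other side; origin at the centre of its underside.
- spreader: Bystander: spatula with a blue handle, 0.28 m long, lying flat across the work surface between the robot and the griddle; origin at the centre of its underside.

How it is judged:
On the way, in this order (a step that is already met when the one before it is completed fails the run):
1. the dial has clicked in at the orange dot and rests there (value of joint dial between -0.12 and 0.12 rad and value of joint start below 0.002 m and velocity of joint dial between -0.1 and 0.1 rad/s), for 0.3 s.
2. the start button is pressed fully down (value of joint dial between -0.12 and 0.12 rad and value of joint start above 0.005 m), for 0.05 s.
At the end, for the whole second after the job is handed in: The dial rests in the setting at the orange dot (within 0.12 rad), the start button has been pressed fully down (over 5 of its 6 mm) after that and is up again, and the bread, jar, bottle and spreader are within 20 mm of where they began (value of joint dial between -0.12 and 0.12 rad and value of joint start below 0.0015 m and velocity of joint dial between -0.1 and 0.1 rad/s and distance of each of bread, jar, bottle, spreader from where it was at the start of the episode below 0.02 m); the robot touches nothing.
It fails at once if the start button is pressed before the dial is at the orange dot (value of joint start above 0.004 m and not (value of joint dial between -0.12 and 0.12 rad)).
It fails at once if the bread, jar, bottle or spreader is lifted or knocked away (distance of any of bread, jar, bottle, spreader from where it was at the start of the episode above 0.02 m).
It fails at once if the jar or the bottle is tipped (angle between any of jar, bottle's own z axis and vertical above 0.35 rad).
It also fails if it takes over 35 s, if anything falls off the work surface, if the arm or the gripper's body presses on something with over 40 N, if the wrist force passes 120 N, or if a joint passes its speed limit or range.

## Working session

There is one attempt and no reset: what is moved stays moved. The work goes in short steps, Python scripts to look and compute and a shell command to move; the robot and the scene stay as the last step left them, time stands still between calls to the robot, and variables do not carry over. Pictures are saved under pics/ and viewed, at most 10 in all, crops included, and the job is handed in when it is done.

```bash
mkdir -p pics; cat > h.py <<'E'
import numpy as np,cv2
from cell import *
def ray(name,u,v):
    c=get_calibration(name);f=192/np.tan(np.radians(c["vertical_fov"])/2)
    d=np.array([(u-c["cx"])/f,(v-c["cy"])/f]);s=d.copy()
    for _ in range(20): s=d/(1+c["k1"]*(s@s))
    T=np.array(c["world_from_camera"]);return T[:3,3],T[:3,:3]@np.array([*s,1])
def onz(name,u,v,z):
    o,d=ray(name,u,v);return o+d*(z-o[2])/d[2]
def save(name,fn):
    im=capture(name);cv2.imwrite("pics/"+fn,im[:,:,::-1]);return im
E
python3 - <<'E'
from h import *
a=save("top","t0.png");b=save("scene","s0.png")
print(get_calibration("top"),get_calibration("scene"));s=get_state();print(s,nose_length)
E
```

```text
{'vertical_fov': 57.49551749704319, 'cx': 254.46512380977734, 'cy': 185.06649836932874, 'k1': 0.011818430358609026, 'world_from_camera': array([[-0.01939805, -0.98162565,  0.18982835,  0.39967635],
       [-0.9996171 ,  0.01529433, -0.02305934,  0.04039271],
       [ 0.01973234, -0.19020297, -0.98154647,  0.93425929],
       [ 0.        ,  0.        ,  0.        ,  1.        ]])} {'vertical_fov': 54.28389808769814, 'cx': 249.52050078596946, 'cy': 192.6479652464217, 'k1': -0.007827894790834573, 'world_from_camera': array([[-0.17312503,  0.58992346, -0.7886812 ,  1.23092537],
       [ 0.98475687,  0.09003678, -0.14881964,  0.14096385],
       [-0.01678188, -0.80242363, -0.5965188 ,  0.61454824],
       [ 0.        ,  0.        ,  0.        ,  1.        ]])}
{'clock': 0.1, 'qpos': array([ 1.2261165 ,  0.46936273, -0.04860833,  1.53356557,  0.02412872,
        1.14102147, -0.08228444]), 'joint_vel': array([-6.93221772e-05, -3.01290954e-03, -5.43257600e-04, -2.75721591e-03,
        1.67845522e-04,  1.07173818e-05,  1.09663688e-04]), 'tau': array([ 5.29245372e-04, -5.09169173e+01, -8.12998787e-02, -2.36828470e+01,
       -6.15561381e-02,  3.44794337e-02,  5.42778196e-05]), 'tool_pos': array([ 0.20948602, -0.64114603,  0.24660686]), 'tcp_rot': array([-8.66758594e-04,  9.87555503e-01,  1.57268387e-01, -1.79722164e-04]), 'ft_force': array([ 0.20342615, -0.18122403,  1.53305691]), 'moment': array([-0.00819383, -0.03517613, -0.03586019]), 'grasp_force': 0.0, 'grip_width': 0.08691262936418978} 0.025
```

View pics/t0.png

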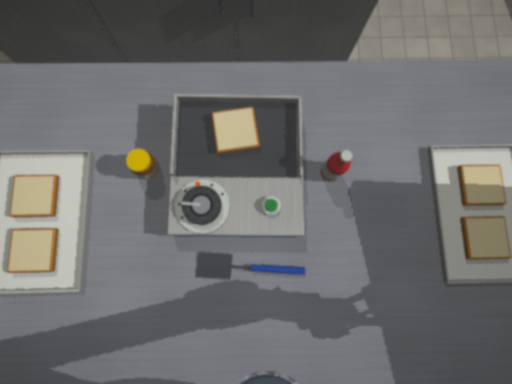

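View pics/s0.png

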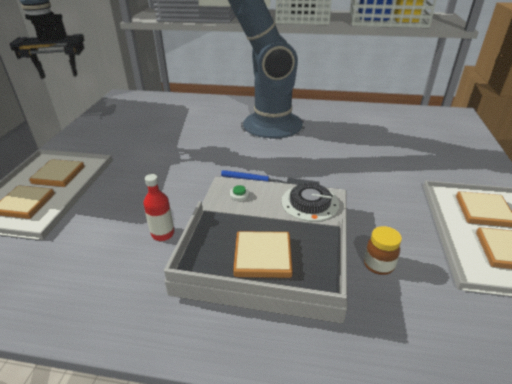

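The top view shows the dial at about (202,205), its pointer to the left near (181,204), the orange dot at (197,183) and the green button at (271,205). The bottle is at (339,165), the jar at (140,162) and the spreader at (270,268).

```bash
python3 - <<'E'
from h import *
im=cv2.imread("pics/t0.png");hsv=cv2.cvtColor(im,cv2.COLOR_BGR2HSV)
def blob(lo,hi,x0,x1,y0,y1):
    m=cv2.inRange(hsv,lo,hi);k=np.zeros_like(m);k[y0:y1,x0:x1]=m[y0:y1,x0:x1]
    return k
def cen(k):
    n,_,st,c=cv2.connectedComponentsWithStats(k);i=1+np.argmax(st[1:,4]);return c[i],st[i]
o,so=cen(blob((3,120,120),(20,255,255),185,215,170,195))
g,sg=cen(blob((45,80,40),(90,255,255),255,290,190,220))
blk=blob((0,0,0),(180,255,75),178,225,183,228)
d=max(cv2.findContours(blk,0,2)[0],key=cv2.contourArea);e=cv2.fitEllipse(cv2.convexHull(d))
print(o,so,g,sg,e)
D=onz("top",*e[0],.08);O=onz("top",*o,.065);G=onz("top",*g,.08)
print("D",D,"O",O,"G",G,np.linalg.norm(D-O),np.linalg.norm(D-G))
for n,p in(("bottle",(345,155,.165)),("jar",(139,160,.085)),("pointer tip",(181,204,.085))):print(n,onz("top",*p))
c=cv2.resize(im[165:245,160:290],None,fx=6,fy=6,interpolation=cv2.INTER_CUBIC);cv2.imwrite("pics/c0.png",c)
E
```

```text
[197.4 183.6] [196 182   4   4  15] [270.83168317 204.86138614] [266 200  11  11 101] ((200.8048553466797, 205.03244018554688), (37.06229782104492, 37.6378173828125), 90.58518981933594)
D [0.51709597 0.15283284 0.08      ] O [0.5738008  0.16389995 0.065     ] G [ 0.51463191 -0.01900751  0.08      ] 0.05969018587910268 0.17185801856033625
bottle [ 0.61525514 -0.18612215  0.165     ]
jar [0.63187614 0.30636378 0.085     ]
pointer tip [0.51975795 0.20024756 0.085     ]
```

View pics/c0.png

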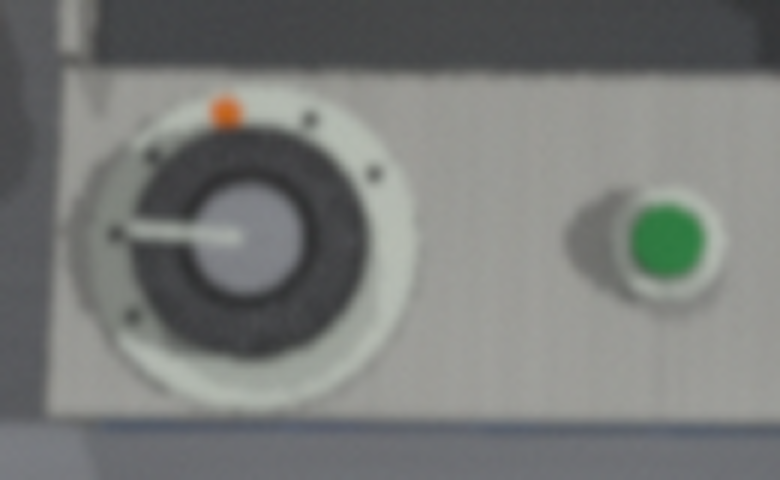

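The dial is at about (0.517, 0.153) and stands two clicks short of the dot. I'll put both half-open fingertips on the ring, one each side of the axis, and turn the tool about its own axis. First I move above the dial, swinging round in front.

```bash
python3 -m jog '[[[0.69,4,-0.54,0,0],[0.69,4,-0.54,0,0],[0.69,4,-0.54,0,0],[0.69,4,-0.54,0,0],[0.69,4,-0.54,0,0],[0.69,4,-0.54,0,0],[0.69,4,-0.54,0,0],[0.69,4,-0.54,0,0]]]'
python3 -m jog '[[[0.69,1.4,-3.9,0,0],[0.69,1.4,-3.9,0,0],[0.69,1.4,-3.9,0,0],[0.69,1.4,-3.9,0,0],[0.69,1.4,-3.9,0,0],[0.69,1.4,-3.9,0,0],[0.69,1.4,-3.9,0,0],[0.69,1.4,-3.9,0,0]]]'
python3 -c "
from cell import *;s=get_state();print(s['qpos'])"
```

```text
clock: 1.1
tool_pos: [0.5013, -0.5004, 0.2469]
tcp_rot: [-0.0, 0.988, 0.157, -0.0]
ft_force: [-0.0, -0.8, -0.4]
grip_width: 0.0601
grasp_force: 0.0
clock: 2.1
tool_pos: [0.5096, -0.1684, 0.2472]
tcp_rot: [-0.0, 0.988, 0.157, -0.0]
ft_force: [0.3, 0.5, 0.7]
grip_width: 0.0599
grasp_force: 0.0
[ 0.43964291  0.25683172 -0.23923568  1.85155147  0.06982522  1.04187319
 -1.08233561]
```

```bash
python3 -m jog '[[[0.69,1.34,-3.79,0,0],[0.69,1.34,-3.79,0,0],[0.69,1.34,-3.79,0,0],[0.69,1.34,-3.79,0,0],[0.69,1.34,-3.79,0,0],[0.69,1.34,-3.79,0,0],[0.69,1.34,-3.79,0,0],[0.69,1.34,-3.79,0,0],[0.69,0,0,4,0.15],[0.69,0,0,0,0]]]'
python3 -c "
from h import *
s=get_state();print(s['qpos'],s['tool_pos'])
b=save('scene','s1.png');cv2.imwrite('pics/s1c.png',cv2.resize(b[100:270,180:400,::-1],None,fx=3.4,fy=3.4,interpolation=2))"
```

```text
clock: 3.35
tool_pos: [0.5155, 0.1509, 0.2048]
tcp_rot: [0.001, 0.996, 0.084, -0.004]
ft_force: [0.3, -0.6, 0.7]
grip_width: 0.0599
grasp_force: 0.0
[-0.05037401  0.31992484 -0.38466129  1.88772274  0.14323456  0.96806664
 -1.90214627] [0.51547771 0.15094975 0.20480097]
```

View pics/s1c.png

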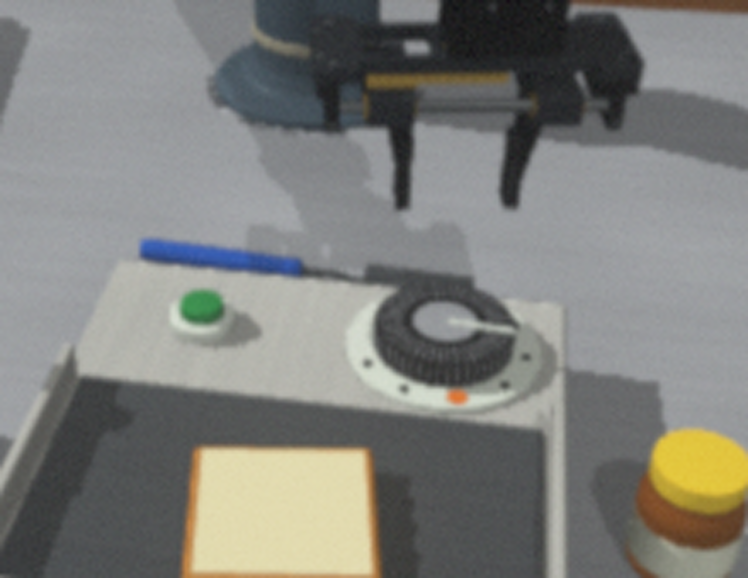

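The pointer is still at the second black dot. The turn drives joint 7 negative, so I wind back first, then descend close to the dial.

```bash
python3 -m jog '[[[0.69,0,0,0,-0.18],[0.69,0,0,0,-0.18],[0.69,0,0,0,-0.18],[0.69,0,0,1,-0.18],[0.69,0,0,1,-0.18],[0.69,0,0,2,-0.18],[0.69,0,0,2,-0.18],[0.69,0,0,1.5,-0.18],[0.69,0,0,0,0],[0.69,0,0,0,0]]]'
python3 -c "
from h import *
from scipy.spatial.transform import Rotation as R
s=get_state();print(s['qpos'],s['tool_pos'],s['ft_force']);q=s['tcp_rot'];r=R.from_quat(np.roll(q,-1)).as_matrix();print(r)
print('shift cm',100*r.T@(np.array([.517,.153,.110])-s['tool_pos']))
b=save('scene','s2.png');cv2.imwrite('pics/s2c.png',cv2.resize(b[100:270,180:400,::-1],None,fx=3.4,fy=3.4,interpolation=2))"
```

```text
clock: 4.65
tool_pos: [0.5188, 0.1515, 0.1339]
tcp_rot: [0.001, 0.696, 0.718, 0.001]
ft_force: [0.2, -0.4, 0.9]
grip_width: 0.0599
grasp_force: 0.0
[ 0.13940055  0.4614115  -0.64273853  1.94062173  0.36298184  0.85346696
 -0.66321169] [0.5187955  0.15146192 0.13387787] [ 0.16331429 -0.35972901  0.93048067]
[[-3.21147729e-02  9.99481640e-01  2.25684950e-03]
 [ 9.99484167e-01  3.21142276e-02  2.77452694e-04]
 [ 2.04831895e-04  2.26459567e-03 -9.99997415e-01]]
shift cm [ 0.159006   -0.17992458  2.38741831]
```

View pics/s2c.png

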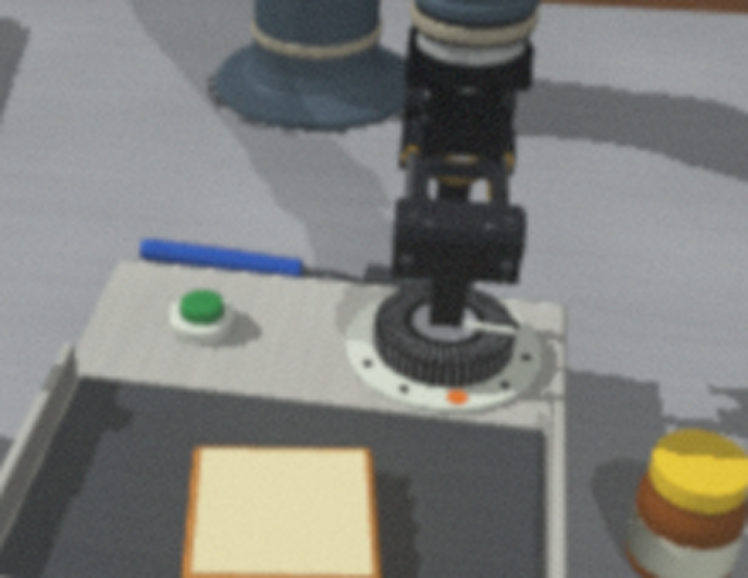

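The fingers straddle the dial's axis, lined up front to back. Next I lower to contact.

```bash
python3 -m jog '[[[0.69,0.16,-0.18,1,0],[0.69,0,0,1,0],[0.69,0,0,0.2,0],[0.69,0,0,0,0],[0.69,0,0,0,0]]]'; python3 -m jog '[[[0.69,0,0,0.2,0],[0.69,0,0,0,0]]]'; python3 -m jog '[[[0.69,0,0,0.1,0],[0.69,0,0,0,0]]]'
```

```text
clock: 5.32
tool_pos: [0.5153, 0.1532, 0.1105]
tcp_rot: [-0.0, 0.695, 0.719, -0.001]
ft_force: [-3.1, -0.3, 3.3]
grip_width: 0.0601
grasp_force: 2.1
clock: 5.58
tool_pos: [0.5153, 0.1533, 0.1103]
tcp_rot: [0.0, 0.695, 0.719, -0.001]
ft_force: [-6.5, -3.2, 18.4]
grip_width: 0.0597
grasp_force: 9.3
clock: 5.82
tool_pos: [0.5153, 0.1533, 0.1102]
tcp_rot: [0.001, 0.695, 0.719, -0.001]
ft_force: [-9.1, -4.5, 25.1]
grip_width: 0.0596
grasp_force: 12.8
```

```bash
python3 -m jog '[[[0.69,0,0,-0.1,0],[0.69,0,0,0,0.1],[0.69,0,0,0,0.1],[0.69,0,0,0,0.1],[0.69,0,0,0,0.1],[0.69,0,0,0,0.1],[0.69,0,0,0,0.1]]]'
python3 -c "
from h import *
s=get_state();print(s['moment'],s['qpos'][6])
b=save('scene','s3.png');cv2.imwrite('pics/s3c.png',cv2.resize(b[170:230,270:360,::-1],None,fx=6,fy=6,interpolation=2))"
```

```text
clock: 6.7
tool_pos: [0.5162, 0.1553, 0.1103]
tcp_rot: [-0.0, 0.877, 0.481, 0.001]
ft_force: [-5.0, 1.5, 13.2]
grip_width: 0.0599
grasp_force: 6.5
[0.42234996 0.96033367 0.0725657 ] -1.2078740108537573
```

View pics/s3c.png

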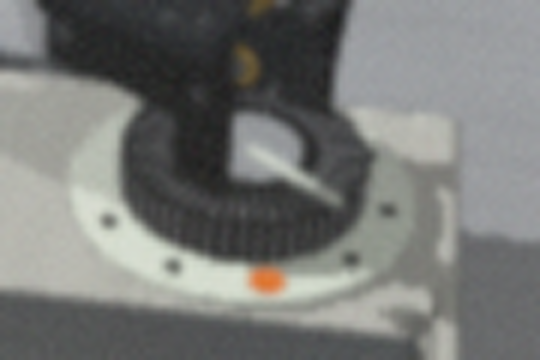

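The dial follows the fingertips and the pointer is now near the black dot before orange. I continue by one more click.

```bash
python3 -m jog '[[[0.69,0,0,0,0.1],[0.69,0,0,0,0.1],[0.69,0,0,0,0.1],[0.69,0,0,0,0.1],[0.69,0,0,0,0.1],[0.69,0,0,0,0.1],[0.69,0,0,0,0.06],[0.69,0,0,0,0]]]'
python3 -c "
from h import *
s=get_state();print(s['moment'],s['qpos'][6])
b=save('scene','s4.png');cv2.imwrite('pics/s4c.png',cv2.resize(b[170:230,270:360,::-1],None,fx=6,fy=6,interpolation=2))"
```

```text
clock: 7.75
tool_pos: [0.5183, 0.1564, 0.1104]
tcp_rot: [-0.002, 0.985, 0.173, 0.004]
ft_force: [-0.6, 3.5, 7.9]
grip_width: 0.06
grasp_force: 3.8
[ 0.8180194  -0.15641992  0.01188878] -1.7724367852017135
```

View pics/s4c.png

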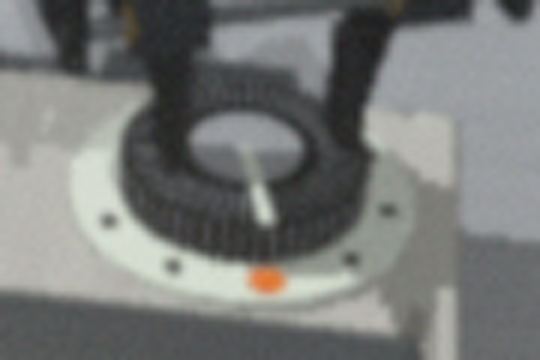

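The pointer is at the orange dot. I lift off, close the fingers and check.

```bash
python3 -m jog '[[[0.69,0,0,-1,0],[0.69,0,0,-3,0],[0.69,0,0,-4,0],[0,0,0,0,0],[0,0,0,0,0],[0,0,0,0,0]]]'
python3 - <<'E'
from h import *
from scipy.spatial.transform import Rotation as R
ims={n:save(n,n+"5.png") for n in("top","scene")};P={}
for n,(x0,x1,y0,y1) in dict(top=(255,290,190,220),scene=(225,255,175,205)).items():
    m=cv2.inRange(cv2.cvtColor(ims[n],cv2.COLOR_RGB2HSV),(45,80,40),(90,255,255))[y0:y1,x0:x1]
    c=cv2.moments(m,True);P[n]=(c["m10"]/(c["m00"]+1e-9)+x0,c["m01"]/(c["m00"]+1e-9)+y0,c["m00"])
print(P)
(o1,d1),(o2,d2)=ray("top",*P["top"][:2]),ray("scene",*P["scene"][:2])
t=np.linalg.lstsq(np.c_[d1,-d2],o2-o1,rcond=None)[0];print(o1+d1*t[0],o2+d2*t[1])
s=get_state();r=R.from_quat(np.roll(s['tcp_rot'],-1)).as_matrix()
print('shift cm',100*r.T@(np.array([.5145,-.019,.165])-s['tool_pos']),s['qpos'])
c=np.hstack([cv2.resize(ims["top"][160:240,160:290,::-1],(390,240)),cv2.resize(ims["scene"][160:240,240:370,::-1],(390,240))])
cv2.imwrite("pics/c5.png",c)
E
```

```text
clock: 8.55
tool_pos: [0.515, 0.1527, 0.1872]
tcp_rot: [0.0, 0.985, 0.172, -0.001]
ft_force: [-1.3, 0.3, 0.4]
grip_width: 0.0375
grasp_force: 0.0
{'top': (270.88235294102077, 204.88235294103058, 102.0), 'scene': (238.91111111095654, 189.78888888872456, 90.0)}
[ 0.51476267 -0.01922663  0.07862588] [ 0.51491173 -0.02017547  0.07871204]
shift cm [-5.89678471 16.1486455   2.25710263] [-0.08762384  0.33380864 -0.3443435   1.90966203  0.13887721  0.92326608
 -1.72363895]
```

View pics/c5.png

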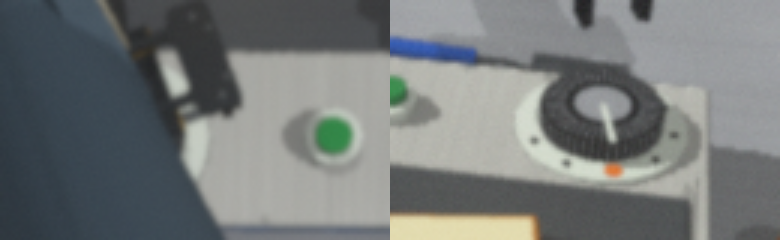

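The pointer sits at the orange dot, at about (613,170) in the right-hand view. The button top is near (0.5148, -0.0195, 0.079), so I move over it and come down to just above.

```bash
python3 -m jog '[[[0,-1.18,3.23,0,0],[0,-1.18,3.23,0,0],[0,-1.18,3.23,0,0],[0,-1.18,3.23,0,0],[0,-1.18,3.23,0,0],[0,0,0,2.5,0],[0,0,0,2.5,0],[0,0,0,2.2,0],[0,0,0,0,0],[0,0,0,0,0]]]'
```

```text
clock: 9.9
tool_pos: [0.5155, -0.0186, 0.117]
tcp_rot: [0.0, 0.985, 0.172, 0.0]
ft_force: [0.6, 0.9, -0.1]
grip_width: 0.0005
grasp_force: 0.0
```

```bash
python3 -m jog '[[[0,0,0,1,0],[0,0,0,0.5,0],[0,0,0,0.4,0],[0,0,0,0,0]]]';python3 -m jog '[[[0,0,0,0.2,0],[0,0,0,0,0]]]'
```

```text
clock: 10.4
tool_pos: [0.5162, -0.0187, 0.101]
tcp_rot: [0.001, 0.985, 0.172, 0.001]
ft_force: [-7.7, -0.7, 27.2]
grip_width: 0.0001
grasp_force: 13.6
clock: 10.65
tool_pos: [0.5162, -0.0186, 0.1007]
tcp_rot: [0.001, 0.985, 0.172, 0.001]
ft_force: [-11.9, 0.2, 40.4]
grip_width: 0.0003
grasp_force: 20.5
```

It came to a hard stop. I come up in steps to see how far the spring travel went.

```bash
python3 -m jog '[[[0,0,0,-0.5,0],[0,0,0,0,0],[0,0,0,0,0]]]';python3 -m jog '[[[0,0,0,-0.2,0],[0,0,0,0,0]]]';python3 -m jog '[[[0,0,0,-0.2,0],[0,0,0,0,0]]]'; python3 -m jog '[[[0,0,0,-0.2,0],[0,0,0,0,0]]]'
```

```text
clock: 11.02
tool_pos: [0.5161, -0.0187, 0.1014]
tcp_rot: [0.0, 0.985, 0.172, 0.001]
ft_force: [-0.2, 0.4, 8.3]
grip_width: 0.0001
grasp_force: 4.4
clock: 11.28
tool_pos: [0.516, -0.0187, 0.1028]
tcp_rot: [0.0, 0.985, 0.172, 0.001]
ft_force: [2.3, -0.0, 3.9]
grip_width: 0.0005
grasp_force: 2.0
clock: 11.52
tool_pos: [0.5154, -0.0187, 0.1046]
tcp_rot: [0.0, 0.985, 0.172, 0.0]
ft_force: [2.0, -0.1, 3.3]
grip_width: 0.0001
grasp_force: 1.5
clock: 11.78
tool_pos: [0.5147, -0.0187, 0.1064]
tcp_rot: [-0.0, 0.985, 0.172, -0.0]
ft_force: [1.0, -0.6, 2.5]
grip_width: 0.0009
grasp_force: 1.0
```

The spring still pushes 5.5 mm above the stop, so the button was fully down. Now I retract and do a last check.

```bash
python3 -m jog '[[[0,0,0,-1,0],[0,0,0,-3,0],[0,0,0,-4,0],[0,0,0,-4,0],[0,1,4,0,0],[0,0.5,5,0,0],[0,0,5,0,0],[0,0,5,0,0],[0,0,0,0,0],[0,0,0,0,0]]]'
python3 - <<'E'
from h import *
a=save("top","t6.png");b=save("scene","s6.png")
cv2.imwrite("pics/c6.png",np.hstack([cv2.resize(a[80:290,100:380,::-1],(400,300)),cv2.resize(b[140:300,140:410,::-1],(400,300))]))
E
```

```text
clock: 13.02
tool_pos: [0.5928, -0.1914, 0.2261]
tcp_rot: [-0.001, 0.985, 0.172, -0.001]
ft_force: [-0.6, 0.8, 0.1]
grip_width: 0.0005
grasp_force: 0.0
```

View pics/c6.png

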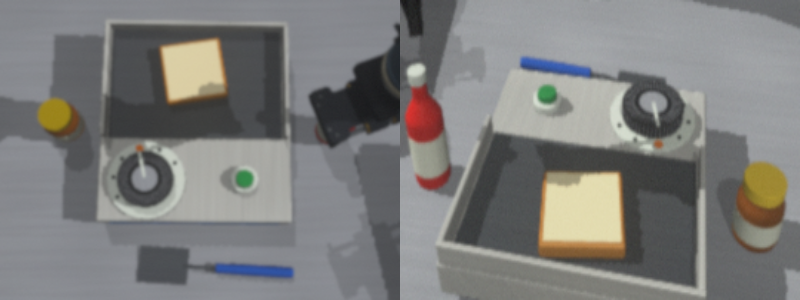

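The pointer is at the orange dot, the button is up, nothing has been disturbed, and the gripper hangs clear (tips at 0.20 m, above the bottle's 0.165 m).

```bash
python3 -c "
from cell import *;print(sign_off())"
```

```text
the job is handed in; nothing more can be done
None
```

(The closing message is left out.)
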